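Reload the label dispenser and thread its spindle

ROBOT

A 6-joint arm with a two-finger parallel gripper is mounted at the origin on the work surface; the furniture and walls round the work are solid. World frame = base frame: x ahead of the robot, y to its left, z up, the work surface at z = 0. Lengths are in m, angles in rad, forces in N, time in s.
With the tool pointing down it reaches from about 0.35 to 0.775 m from the base axis. Payload 5.5 kg.
Tool frame: the origin (TCP) lies midway between the tips of the shut fingers; the grasp point (between the pads) lies 19 mm behind it; z points along the fingers, y is the line along which they close (so a half turn about z gives the same grasp; the last joint's range is limited). The gripper opens to 85 mm and grips with 20 to 120 N. Pads are 22 mm wide; open, the fingers measure 114 mm over their backs; the gripper's body (76 mm by 85 mm) begins 54 mm behind the grasp point. The pads swing forward as they close: fully open they stand 13 mm farther back than shut.
Start: joints at [-1.358, 0.313, 0.046, 1.304, 0, 1.431], TCP at [0.199, -0.54, 0.231] pointing down, gripper open.
Joint ranges: [-2.76, 2.76], [-0.86, 1.69], [-1.03, 1.26], [-2.2, 2.34], [-1.47, 1.5], [-3.14, 3.14]. Speed limits (rad/s): [2.57, 2.57, 3.14, 3.14, 3.14, 3.14].

INTERFACE

Orientations are given as a unit quaternion [w, x, y, z].
In Python, from workcell import telemetry, imaging, env gives the robot as it stands. The module is installed in compiled form; this text tells all that it offers.
- The arm moves only by the tool step_arm, never from a script. Its argument "moves" is a list of rows, each a list of 3 entries, a list of its own where there are three numbers: the shift along the tool's x, y, z in mm, then the turn, a rotation vector about the tool's x, y, z in rad, then the finger opening in mm, from 0 to 85.4. A call has 1 to 8 rows; each row is the pose to reach, as a shift and turn from the pose commanded when the call began, along the tool's axes at that moment; what a row does not reach only later rows make up. A row lasts 1/12 s, in which the tool goes at most 41.7 mm and 7.16 degrees, less where a joint would pass 70% of its speed; a pose out of reach is approached as far as the arm can. A call with a gripper value outside its range is refused whole. The fingers move at their own pace and stop on an object; "grip_force" is the grip in N (left out, the last holds). Time passes only in rows, so rows that repeat a pose let the fingers close. It gives the time, the measured TCP pose, the force, the opening and the grip force at its end, in the units of the state.
- telemetry.get_state(): the state, without advancing time (a new reading comes with each control period).
- imaging.read_camera(name): name is "scene" or "top" or "wrist"; returns the picture (384x512x3 uint8, red, green, blue); there is no depth.
- imaging.camera_params(name): a dict with "camera_matrix" (3x3 intrinsics, pixels), "pose" (4x4, takes a point from camera to world coordinates). Camera axes: x right, y up, looking along -z (the intrinsics and any distortion apply to the point x, -y, -z); pixel columns grow to the right and rows downward; lengths in m; the calibration is good to about 2 mm. A picture is of the moment at which its call begins: read the wrist's pose just before it. camera_params takes no time and is no camera call; for the wrist camera it gives the pose at the moment of the call.
- env.hand_in(): hands the job in; it is judged then, once.
The state is a dict: "clock": time; "joint_pos": joint angles; "qvel": joint speeds; "tau": joint torques, N m; "tcp_pos": TCP position; "orientation": TCP orientation; "wrist_force": force on the tool from outside, world axes, zero at the start; "ft_torque": the same for the moment, N m; "finger_gap": finger opening in m; "grip_force": force on a finger pad.
Only numpy, scipy, OpenCV 4.12 (cv2) and the standard library are available. Lean on these libraries where they do the work, as an engineer would, in place of code of your own. Each camera call takes 0.05 s, during which the arm holds its last target. There are 200 camera calls.

TASK

Reload the label dispenser: lay the red label roll flat on top of the white roll that already sits in the dispenser, so that their cores line up. Then take the blue-knobbed spindle out of its black stand and thread it straight down through both rolls into the hole in the dispenser's base, until its collar rests on the red roll, and let go.

Things in the scene. Friction and masses are not known exactly. Their poses are not given: they have to be found in the camera images.
- dispenser: Fixed grey base, 150 x 100 x 24 mm, a toothed steel blade across its -x end (top 46 mm above the desk). Origin: at the underside (desk height), on the axis of the vertical round socket in the middle; z up. Socket: 30 mm wide, chamfered, open at the top of the base, 20 mm deep. A black lip round it (70 mm inside, 78 outside, 4 high) holds the white roll.
- white_roll: White label roll already lying flat in the dispenser over the socket, its top 54 mm above the desk: ring of 60 mm outside diameter, 30 mm high, open core 34 mm wide; loose, about 60 g. Origin: centre of its underside; z up along its axis.
- red_roll: Red label roll lying flat on the desk: ring of 60 mm outside diameter, 30 mm high, open core 34 mm wide; about 60 g. Origin: centre of its underside; z up along its axis. An unwanted yellow roll of the same size lies near; which lies where varies.
- spindle: Upright steel rod, 10 mm thick, tapered tip; blue collar (48 mm wide, 76-81 mm above the tip) and on it a blue knob to grip (28 mm wide, 81-111 mm above the tip); 80 g. Origin: the tip; z up the rod. Hangs by the collar in a fixed black tube (40 mm wide, 84 high, foot 72 wide): draw it straight up 76 mm or more. Home in the dispenser: collar on the red roll, tip 8 mm above the desk.
Mind the look-alikes: they are no part of the job. There is more than one size of the spindle; the one meant has the size given above.

How it is judged:
At the end, for the whole second after the job is handed in: The white roll lies in the dispenser and the red roll flat (within 10 degrees) on top of it, both within 22 mm of the socket's axis; the spindle stands upright (within 10 degrees) through both, its tip in the socket within 13 mm of its axis and no more than 6 mm short of home; everything at rest (z of white_roll in the frame of dispenser below 0.03 m and horizontal distance between each of white_roll, red_roll and dispenser below 0.022 m and z of red_roll in the frame of dispenser between 0.048 and 0.06 m and angle between each of red_roll, spindle's own z axis and vertical below 0.175 rad and z of spindle in the frame of dispenser below 0.014 m and horizontal distance between spindle and dispenser below 0.013 m and linear speed of each of spindle, red_roll below 0.02 m/s); the robot touches nothing.
It also fails if it takes over 51 s, if anything falls off the work surface, if the arm or the gripper's body presses on something with over 40 N, if the wrist force passes 120 N, or if a joint passes its speed limit or range.

## Working session

There is one attempt and no reset: what is moved stays moved. The work goes in short steps, Python scripts to look and compute and a tool call to move; the robot and the scene stay as the last step left them, time stands still between calls to the robot, and variables do not carry over. Pictures are saved under pics/ and viewed, at most 13 in all, crops included, and the job is handed in when it is done.

Besides the shell and the picture viewer there is one more tool, called as name(argument=value, ...) on one line, values as JSON. step_arm: Moves the arm, as the interface text tells. Its arguments: {"type":"object","properties":{"moves":{"type":"array"},"grip_force":{"type":"number"}},"required":["moves"]}

```bash
mkdir -p pics; cat > h.py <<'E'
import numpy as np, cv2
from workcell import telemetry, imaging, env
def ray(P,u,v):
    K=np.array(P["camera_matrix"]);T=np.array(P["pose"])
    d=np.linalg.solve(K,[u,v,1.]);d=T[:3,:3]@(d*[1,-1,-1]);return T[:3,3],d
def onz(P,u,v,z):
    o,d=ray(P,u,v);return o+d*(z-o[2])/d[2]
def proj(P,p):
    K=np.array(P["camera_matrix"]);T=np.array(P["pose"])
    c=T[:3,:3].T@(np.array(p)-T[:3,3]);c=K@(c*[1,-1,-1]);return c[:2]/c[2]
def cross(r1,r2):
    (a,d),(b,e)=r1,r2
    s=np.linalg.lstsq(np.c_[d,-e],b-a,rcond=None)[0]
    p,q=a+d*s[0],b+e*s[1];return (p+q)/2,np.linalg.norm(p-q)
def snap(n,f):
    P=imaging.camera_params(n);im=imaging.read_camera(n)
    cv2.imwrite(f"pics/{f}.png",im[...,::-1]);return im,P
R={'red':[((0,110,60),(8,255,255)),((172,110,60),(180,255,255))],'blue':[((98,110,40),(128,255,255))],'yellow':[((20,110,80),(35,255,255))]}
def blobs(im,c,amin=60):
    h=cv2.cvtColor(im,cv2.COLOR_RGB2HSV);m=sum(cv2.inRange(h,*r) for r in R[c])
    n,l,s,ce=cv2.connectedComponentsWithStats(m.astype(np.uint8))
    return [(s[i].tolist(),ce[i].round(1).tolist()) for i in range(1,n) if s[i][4]>amin]
E
python3 - <<'E'
from h import *
for n in("scene","top"):
    im,P=snap(n,n+"0");print(n,np.array(P["pose"]).round(3).tolist(),np.array(P["camera_matrix"]).round(1).tolist())
    for c in R:
        for b in blobs(im,c):print(c,b)
a=[cv2.imread(f"pics/{n}0.png") for n in("scene","top")]
cv2.imwrite("pics/both.png",cv2.resize(np.vstack(a),None,fx=.78,fy=.78))
E
```

```text
scene [[-0.905, 0.3, -0.303, 0.073], [-0.426, -0.652, 0.627, 0.892], [-0.01, 0.696, 0.718, 1.107], [0.0, 0.0, 0.0, 1.0]] [[465.0, 0.0, 255.3], [0.0, 465.0, 200.1], [0.0, 0.0, 1.0]]
red ([251, 143, 17, 14, 131], [258.4, 149.8])
red ([273, 172, 17, 17, 171], [280.6, 180.6])
blue ([167, 177, 32, 19, 227], [183.4, 185.6])
blue ([186, 242, 11, 12, 70], [190.6, 247.5])
blue ([208, 253, 15, 18, 170], [214.8, 262.3])
blue ([231, 271, 23, 24, 299], [241.9, 282.7])
yellow ([293, 147, 18, 17, 211], [301.0, 155.2])
top [[-0.013, 0.995, -0.097, 0.375], [-1.0, -0.011, 0.018, -0.024], [0.016, 0.097, 0.995, 1.422], [0.0, 0.0, 0.0, 1.0]] [[489.2, 0.0, 255.9], [0.0, 489.2, 191.3], [0.0, 0.0, 1.0]]
red ([261, 107, 9, 11, 73], [264.6, 112.0])
red ([402, 122, 7, 22, 70], [405.2, 131.5])
red ([461, 125, 15, 12, 75], [469.5, 128.9])
red ([330, 143, 23, 16, 285], [341.2, 150.0])
red ([291, 187, 22, 22, 233], [301.5, 197.3])
blue ([223, 88, 38, 27, 619], [241.8, 100.6])
blue ([152, 155, 12, 12, 102], [157.9, 160.6])
blue ([135, 187, 17, 17, 230], [143.1, 194.8])
blue ([116, 222, 21, 22, 359], [126.0, 232.2])
yellow ([442, 109, 14, 18, 185], [448.3, 116.5])
yellow ([343, 192, 22, 22, 273], [353.3, 202.2])
```

View pics/both.png

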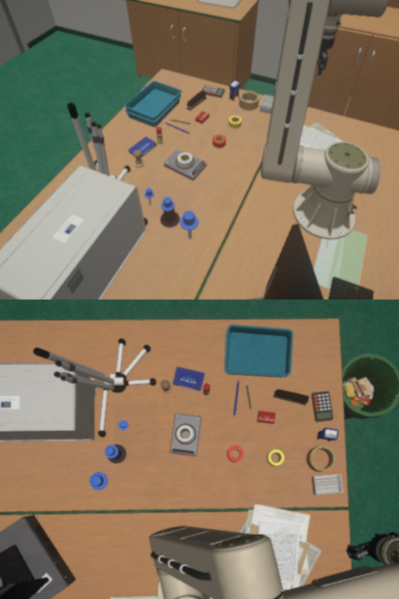

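```bash
python3 - <<'E'
from h import *
S,T=imaging.camera_params("scene"),imaging.camera_params("top")
for n,a,b in(("small",(190.6,247.5),(157.9,160.6)),("mid",(214.8,262.3),(143.1,194.8)),("large",(241.9,282.7),(126,232.2)),("red",(280.6,180.6),(301.5,197.3)),("yel",(301,155.2),(353.3,202.2))):
    p,e=cross(ray(S,*a),ray(T,*b));print(n,p.round(3),e.round(4))
s=cv2.imread("pics/scene0.png");t=cv2.imread("pics/top0.png")
a=cv2.resize(s[135:315,160:310],None,fx=3.3,fy=3.3,interpolation=3);b=cv2.resize(t[140:260,100:250],(300,240),interpolation=3)
c=cv2.resize(t[150:240,200:320],(300,225),interpolation=3)
o=np.zeros((600,800,3),np.uint8);o[:594,:495]=a;o[:240,500:]=b;o[250:475,500:]=c
cv2.imwrite("pics/crop1.png",o)
E
```

```text
small [0.6   0.227 0.063] 0.0062
mid [0.501 0.261 0.09 ] 0.0049
large [0.399 0.301 0.111] 0.004
red [ 0.494 -0.18   0.017] 0.003
yel [ 0.478 -0.328  0.021] 0.0032
```

View pics/crop1.png

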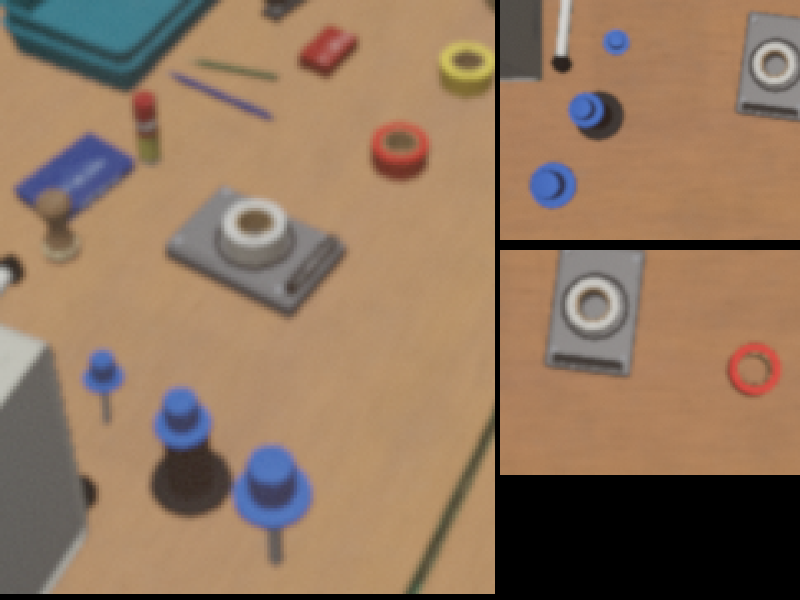

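Candidate spindles in the top view: small (158,161), middle (143,195), large (126,232). The middle one is meant: it is the only one hanging in the black tube, and its knob height of about 0.09–0.11 m fits. The crop confirms it. The red roll is at top (301,197), z≈0.017, and the yellow one at (353,202). The dispenser with its white roll is near top (237,172).

```bash
cat >> h.py <<'E'
from scipy.spatial.transform import Rotation as Ro
def tool():
    s=telemetry.get_state();q=s["orientation"];return s,np.array(s["tcp_pos"]),Ro.from_quat([q[1],q[2],q[3],q[0]]).as_matrix()
def go(target,yaw=None):
    s,p,M=tool();print("shift mm",(M.T@(np.array(target)-p)*1000).round(1),"t",round(s["clock"],2),"tcp",p.round(4),"tooly az deg",np.degrees(np.arctan2(M[1,1],M[0,1])).round(1),"z",M[:,2].round(3))
E
python3 - <<'E'
from h import *
s,p,M=tool();print(M.round(3).tolist())
W=np.array(imaging.camera_params("wrist")["pose"]);print("cam in tool",(M.T@(W[:3,3]-p)).round(3),(M.T@W[:3,:3]).round(3).tolist())
go([.494,-.18,.231]);go([.44,-.18,.231])
im=cv2.imread("pics/top0.png")[150:200,215:262];h=cv2.cvtColor(im,cv2.COLOR_BGR2HSV)
m=((h[...,1]<50)&(h[...,2]>170)).astype(np.uint8);n,l,st,c=cv2.connectedComponentsWithStats(m)
for i in range(1,n):
  if st[i][4]>50:
    (x,y),r=cv2.minEnclosingCircle(np.argwhere(l==i)[:,::-1].astype(np.float32));P=imaging.camera_params("top");print(st[i],x+215,y+150,r,onz(P,x+215,y+150,.054).round(3))
E
```

```text
[[0.938, 0.346, -0.0], [0.346, -0.938, 0.002], [0.0, -0.002, -1.0]]
cam in tool [ 0.077  0.    -0.142] [[-0.001, 0.954, 0.299], [1.0, 0.001, 0.0], [-0.0, 0.299, -0.954]]
shift mm [ 401.3 -234.9   -0. ] t 0.1 tcp [ 0.1986 -0.5391  0.2305] tooly az deg -69.8 z [-0.     0.002 -1.   ]
shift mm [ 350.7 -253.6   -0. ] t 0.1 tcp [ 0.1986 -0.5391  0.2305] tooly az deg -69.8 z [-0.     0.002 -1.   ]
[ 12  12  21  20 181] 237.0 171.5 10.30786418914795 [0.565 0.005 0.054]
```

step_arm(moves=[[[32,-23,0],[0,0,0],85],[[64,-46,0],[0,0,0],85],[[96,-69,0],[0,0,0],85],[[128,-93,0],[0,0,0],85],[[160,-116,0],[0,0,0],85],[[192,-139,0],[0,0,0],85],[[224,-162,0],[0,0,0],85],[[256,-185,0],[0,0,0],85]], grip_force=40)

```text
clock: 0.77
tcp_pos: [0.3754, -0.2757, 0.2311]
orientation: [-0.0, 0.985, 0.175, -0.0]
wrist_force: [1.1, -1.1, -0.4]
finger_gap: 0.085
grip_force: 0.0
```

step_arm(moves=[[[30,-22,0],[0,0,0],85],[[60,-44,0],[0,0,0],85],[[94,-69,0],[0,0,0],85],[[94,-69,0],[0,0,0],85]])

```text
clock: 1.1
tcp_pos: [0.4418, -0.1746, 0.2311]
orientation: [-0.001, 0.984, 0.179, 0.001]
wrist_force: [-0.3, -0.1, 0.0]
finger_gap: 0.085
grip_force: 0.0
```

```bash
python3 - <<'E'
from h import *
s,p,M=tool();print(np.round(s["joint_pos"],3))
go([.494,-.18,.231])
im,P=snap("wrist","w1");[print(c,b) for c in("red","yellow") for b in blobs(im,c,200)]
print(proj(P,[.494,-.18,.03]))
E
```

```text
[-0.547  0.12  -0.2    1.251  0.003  2.234]
shift mm [47.  23.5  0.1] t 1.1 tcp [ 0.4418 -0.1746  0.2311] tooly az deg -69.3 z [ 0.001  0.002 -1.   ]
red ([387, 12, 72, 64, 2201], [422.6, 43.3])
red ([251, 99, 52, 52, 1165], [276.7, 124.1])
yellow ([355, 154, 57, 52, 1525], [381.6, 178.4])
yellow ([451, 190, 61, 42, 1161], [478.2, 207.3])
[277.45203197 125.07457662]
```

View pics/w1.png

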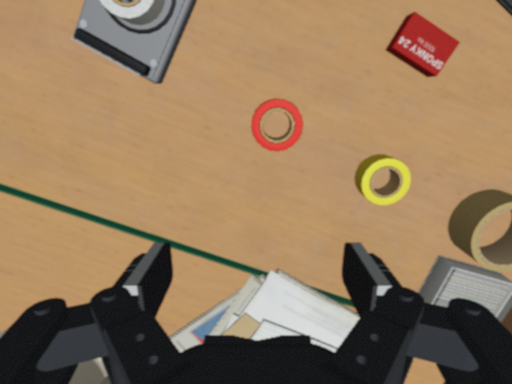

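The red roll is at (277,125) in the wrist view, the yellow decoy at (382,178), and the dispenser is at the top left. I'll take a second wrist view from closer.

step_arm(moves=[[[12,6,33],[0,0,0],85],[[24,12,66],[0,0,0],85],[[36,18,90],[0,0,0],85],[[47,23,100],[0,0,0],85],[[47,23,100],[0,0,0],85],[[47,23,100],[0,0,0],85]])

```text
clock: 1.65
tcp_pos: [0.4904, -0.1863, 0.1304]
orientation: [-0.001, 0.985, 0.175, -0.001]
wrist_force: [-0.1, 0.4, 0.3]
finger_gap: 0.085
grip_force: 0.0
```

```bash
cat >> h.py <<'E'
def outline(im,c,u,v):
    h=cv2.cvtColor(im,cv2.COLOR_RGB2HSV);m=sum(cv2.inRange(h,*r) for r in R[c]).astype(np.uint8)
    k=max(cv2.findContours(m,cv2.RETR_EXTERNAL,cv2.CHAIN_APPROX_NONE)[0],key=lambda k:cv2.contourArea(k)-50*np.hypot(*(k.reshape(-1,2).mean(0)-[u,v])))
    return cv2.fitEllipse(k)
E
python3 - <<'E'
from h import *
go([.494,-.18,.131])
im,P=snap("wrist","w2");[print(c,b) for c in("red","yellow") for b in blobs(im,c,200)]
print(proj(P,[.494,-.18,.03]))
u=proj(P,[.494,-.18,.03]);e=outline(im,"red",*u);print(e)
for z in(.015,.03):print(onz(P,*e[0],z).round(4))
# inner core = top rim: hole contour
h=cv2.cvtColor(im,cv2.COLOR_RGB2HSV);m=sum(cv2.inRange(h,*r) for r in R['red']).astype(np.uint8)
ks,hh=cv2.findContours(m,cv2.RETR_CCOMP,cv2.CHAIN_APPROX_NONE)
for k,x in zip(ks,hh[0]):
    if x[3]>=0 and cv2.contourArea(k)>300: print("hole",cv2.fitEllipse(k),onz(P,*cv2.fitEllipse(k)[0],.03).round(4))
print("scale mm->px",P["camera_matrix"][0][0]) 
E
```

```text
shift mm [ 5.6 -4.7 -0.6] t 1.65 tcp [ 0.4904 -0.1863  0.1304] tooly az deg -69.8 z [-0.002  0.001 -1.   ]
red ([396, 34, 100, 83, 3977], [444.8, 73.9])
red ([217, 146, 68, 70, 2107], [250.6, 179.4])
yellow ([355, 212, 74, 69, 2095], [393.0, 238.8])
yellow ([476, 257, 36, 69, 1397], [497.8, 288.6])
[251.24263684 184.13850557]
((250.46847534179688, 181.19288635253906), (67.04390716552734, 69.03192138671875), 0.4513956308364868)
[ 0.4921 -0.1796  0.015 ]
[ 0.4962 -0.1785  0.03  ]
hole ((250.32289123535156, 183.57452392578125), (45.39495849609375, 47.31111526489258), 89.73187255859375) [ 0.4942 -0.1791  0.03  ]
hole ((451.14483642578125, 93.32801818847656), (13.389642715454102, 57.45161819458008), 122.07410430908203) [ 0.6176 -0.3018  0.03  ]
scale mm->px 294.35079915847643
```

View pics/w2.png

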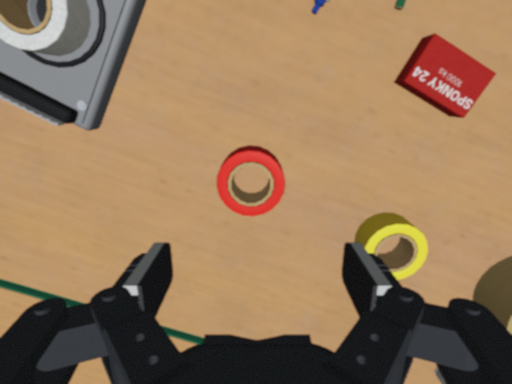

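The red roll is centred at (251,183) with nothing close to it, at world (0.494,-0.179). I'll go down and grasp it.

step_arm(moves=[[[3,-3,30],[0,0,0],85],[[5,-5,60],[0,0,0],85],[[5.5,-5,90],[0,0,0],85],[[5.5,-5,110],[0,0,0],85],[[5.5,-5,122],[0,0,0],85],[[5.5,-5,129],[0,0,0],85],[[5.5,-5,130],[0,0,0],85],[[5.5,-5,130],[0,0,0],85]])

```text
clock: 2.37
tcp_pos: [0.4951, -0.1798, 0.0023]
orientation: [0.0, 0.985, 0.175, 0.0]
wrist_force: [0.2, -0.3, 0.6]
finger_gap: 0.0846
grip_force: 0.0
```

step_arm(moves=[[[0,0,0],[0,0,0],50],[[0,0,0],[0,0,0],50],[[0,0,0],[0,0,0],50],[[0,0,0],[0,0,0],50],[[0,0,0],[0,0,0],50],[[0,0,0],[0,0,0],50]])

```text
clock: 2.87
tcp_pos: [0.4958, -0.1797, 0.0031]
orientation: [0.001, 0.984, 0.176, 0.001]
wrist_force: [-1.5, -0.4, 7.0]
finger_gap: 0.0577
grip_force: 46.9
```

step_arm(moves=[[[0,0,-8],[0,0,0],50],[[0,0,-30],[0,0,0],50],[[0,0,-60],[0,0,0],50],[[0,0,-90],[0,0,0],50],[[0,0,-118],[0,0,0],50],[[0,0,-130],[0,0,0],50],[[0,0,-130],[0,0,0],50],[[0,0,-130],[0,0,0],50]])

```text
clock: 3.53
tcp_pos: [0.4954, -0.1794, 0.1324]
orientation: [0.001, 0.984, 0.176, 0.001]
wrist_force: [1.2, -0.2, -1.2]
finger_gap: 0.0578
grip_force: 48.0
```

```bash
python3 - <<'E'
from h import *
print(telemetry.get_state()["wrist_force"],telemetry.get_state()["finger_gap"])
go([.565,.005,.131])
im,P=snap("wrist","w3");print([proj(P,[.565,.005,.054]),proj(P,[.565,.005,.024])])
E
```

```text
[ 1.19490748 -0.17652244 -1.17084308] 0.057808200062974255
shift mm [ 129.  -149.     1.3] t 3.53 tcp [ 0.4954 -0.1794  0.1324] tooly az deg -69.8 z [ 0.002 -0.001 -1.   ]
[array([31.30482123, 15.41313912]), array([60.10604479, 25.97139023])]
```

View pics/w3.png

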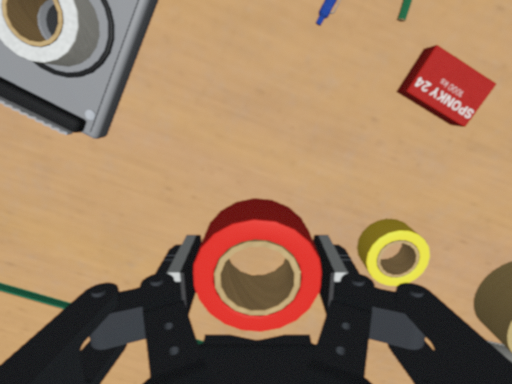

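The roll is held squarely: its core is at (260,280), between the pads. Next I'll approach the dispenser and look from two places.

step_arm(moves=[[[8,-30,0],[0,0,0],50],[[15,-65,0],[0,0,0],50],[[20,-100,0],[0,0,0],50],[[20,-125,0],[0,0,0],50],[[20,-140,0],[0,0,0],50],[[20,-140,0],[0,0,0],50],[[20,-140,0],[0,0,0],50]])

```text
clock: 4.17
tcp_pos: [0.4641, -0.04, 0.13]
orientation: [-0.0, 0.984, 0.176, -0.001]
wrist_force: [0.3, -0.7, 0.1]
finger_gap: 0.0581
grip_force: 48.1
```

```bash
cat > wh.py <<'E'
from h import *
def white(im,u,v,w=90):
    """ellipses of the white top face: outer, inner hole"""
    h=cv2.cvtColor(im,cv2.COLOR_RGB2HSV);m=((h[...,1]<35)&(h[...,2]>195)).astype(np.uint8)
    k=np.zeros_like(m);cv2.circle(k,(int(u),int(v)),w,1,-1);m&=k
    ks,hh=cv2.findContours(m,cv2.RETR_CCOMP,cv2.CHAIN_APPROX_NONE);o=[]
    for k,x in zip(ks,hh[0]):
        if cv2.contourArea(k)>300:o.append((x[3]>=0,cv2.contourArea(k),[np.round(t,1).tolist() for t in cv2.fitEllipse(k)]))
    return o
E
python3 - <<'E'
from wh import *
im,P=snap("wrist","w4");print(proj(P,[.565,.005,.054]));np.savez("w4",K=P["camera_matrix"],T=P["pose"])
for o in white(im,*proj(P,[.565,.005,.054])):print(o,onz(P,*o[2][0],.054).round(4))
E
```

```text
[245.69754753  45.30571803]
(np.False_, 6239.0, [[246.4, 42.5], [86.9, 91.6], 176.8]) [0.5668 0.0051 0.054 ]
(np.True_, 3238.5, [[246.3, 42.4], [61.1, 67.5], 178.3]) [0.5668 0.0052 0.054 ]
```

step_arm(moves=[[[15,0,0],[0,0,0],50],[[35,0,0],[0,0,0],50],[[50,0,0],[0,0,0],50],[[50,0,0],[0,0,0],50],[[50,0,0],[0,0,0],50]])

```text
clock: 4.63
tcp_pos: [0.5125, -0.0245, 0.1305]
orientation: [0.0, 0.985, 0.175, -0.001]
wrist_force: [-0.6, 0.1, -0.5]
finger_gap: 0.0577
grip_force: 48.0
```

```bash
python3 - <<'E'
from wh import *
im,P=snap("wrist","w5");print(proj(P,[.565,.005,.054]))
for o in white(im,*proj(P,[.565,.005,.054])):print(o,onz(P,*o[2][0],.054).round(4))
go([.565,.005,.1])
s,p,M=tool()
h=cv2.cvtColor(im,cv2.COLOR_RGB2HSV);m=sum(cv2.inRange(h,*r) for r in R['red']).astype(np.uint8)
ks,hh=cv2.findContours(m,cv2.RETR_CCOMP,cv2.CHAIN_APPROX_NONE)
for k,x in zip(ks,hh[0]):
    if x[3]>=0 and cv2.contourArea(k)>800:
        e=cv2.fitEllipse(k)
        for z in(.015,.03):print("red hole",np.round(e[0],1),z,"tool",(M.T@(onz(P,*e[0],p[2]+z)-p)).round(4))
E
```

```text
[243.2376178  122.48299414]
(np.False_, 5104.5, [[243.8, 118.8], [79.5, 81.8], 164.0]) [0.5676 0.0055 0.054 ]
(np.True_, 2573.5, [[243.7, 119.7], [56.6, 57.9], 165.5]) [0.567  0.0053 0.054 ]
shift mm [60.3 -9.2 30.4] t 4.68 tcp [ 0.5117 -0.0244  0.1305] tooly az deg -69.8 z [-0.002 -0.    -1.   ]
red hole [257.  277.3] 0.015 tool [-0.0082  0.0007 -0.015 ]
red hole [257.  277.3] 0.03 tool [ 0.0019  0.0007 -0.03  ]
```

View pics/w5.png

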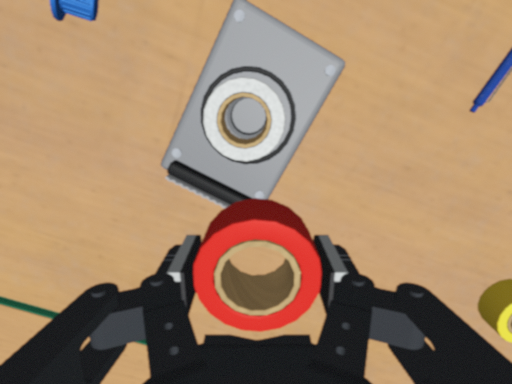

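The white roll is at (244,119), world (0.567,0.005), with its top consistent with 54 mm. The red roll in the gripper is centred on the TCP. I'll check the socket centre from the base screws while going over.

step_arm(moves=[[[15,-2,0],[0,0,0],50],[[35,-5,0],[0,0,0],50],[[55,-8,10],[0,0,0],50],[[62,-8.5,30],[0,0,0],50],[[62,-8.5,50],[0,0,0],50],[[62,-8.5,60],[0,0,0],50],[[62,-8.5,60],[0,0,0],50],[[62,-8.5,60],[0,0,0],50]])

```text
clock: 5.35
tcp_pos: [0.5662, 0.0054, 0.0709]
orientation: [-0.0, 0.985, 0.175, -0.001]
wrist_force: [-0.1, -0.7, -0.5]
finger_gap: 0.0582
grip_force: 48.0
```

```bash
python3 - <<'E'
from wh import *
D=np.load("w4.npz");P4={"camera_matrix":D["K"],"pose":D["T"]}
p,e=cross(ray(P4,246.4,42.5),ray({**P4,"pose":imaging.camera_params("wrist")["pose"]},0,0)) if 0 else (0,0)
s,p,M=tool();W=np.array(imaging.camera_params("wrist")["pose"])
# pose of cam at w5: same rotation, shifted
T5=W.copy();T5[:3,3]+=np.array([.5117,-.0244,.1305])-p
P5={"camera_matrix":D["K"],"pose":T5}
print("white 2-view",[x for x in cross(ray(P4,246.4,42.5),ray(P5,243.8,118.8))])
c=[onz(P5,u,v,.024) for u,v in((240,15),(331,69),(177,153),(260,195))];print(np.round(c,4).tolist(),np.mean(c,0).round(4))
go([.567,.0053,.0565])
E
```

```text
white 2-view [array([0.5667405 , 0.00538131, 0.05374462]), np.float64(0.0004751627545094556)]
[[0.6345, 0.0338, 0.024], [0.6237, -0.0455, 0.024], [0.5178, 0.0502, 0.024], [0.5068, -0.0294, 0.024]] [0.5707 0.0023 0.024 ]
shift mm [ 0.8  0.4 14.4] t 5.35 tcp [0.5662 0.0054 0.0709] tooly az deg -69.8 z [-0.002  0.    -1.   ]
```

Two-view white top height is 0.0537, as it should be. The socket centre is at about (0.571,0.002). Now lowering the red roll and releasing it.

step_arm(moves=[[[2,2,5],[0,0,0],50],[[2,2,9],[0,0,0],50],[[2,2,12],[0,0,0],50],[[2,2,14],[0,0,0],50],[[2,2,14.5],[0,0,0],50],[[2,2,14.5],[0,0,0],50]])

```text
clock: 5.85
tcp_pos: [0.5701, 0.0045, 0.0571]
orientation: [0.0, 0.984, 0.175, 0.0]
wrist_force: [-1.0, -1.3, 1.3]
finger_gap: 0.0578
grip_force: 48.1
```

step_arm(moves=[[[0,0,1],[0,0,0],50],[[0,0,1],[0,0,0],50],[[0,0,1],[0,0,0],85],[[0,0,1],[0,0,0],85],[[0,0,1],[0,0,0],85],[[0,0,1],[0,0,0],85],[[0,0,1],[0,0,0],85],[[0,0,-20],[0,0,0],85]])

```text
clock: 6.52
tcp_pos: [0.5669, 0.0051, 0.0731]
orientation: [-0.001, 0.984, 0.175, -0.004]
wrist_force: [-0.8, 1.1, -0.8]
finger_gap: 0.0849
grip_force: 0.0
```

step_arm(moves=[[[0,0,-30],[0,0,0],85],[[-5,0,-60],[0,0,0],85],[[-25,0,-95],[0,0,0],85],[[-45,0,-120],[0,0,0],85],[[-55,0,-130],[0,0,0],85],[[-55,0,-130],[0,0,0],85],[[-55,0,-130],[0,0,0],85]])

```text
clock: 7.1
tcp_pos: [0.5187, -0.0144, 0.2066]
orientation: [0.0, 0.985, 0.175, 0.001]
wrist_force: [0.6, -0.1, -0.3]
finger_gap: 0.0853
grip_force: 0.0
```

```bash
python3 - <<'E'
from wh import *
im,P=snap("wrist","w6");u=proj(P,[.57,.0045,.084]);print(u)
h=cv2.cvtColor(im,cv2.COLOR_RGB2HSV);m=sum(cv2.inRange(h,*r) for r in R['red']).astype(np.uint8)
ks,hh=cv2.findContours(m,cv2.RETR_CCOMP,cv2.CHAIN_APPROX_NONE)
for k,x in zip(ks,hh[0]):
    if cv2.contourArea(k)>300:
        e=cv2.fitEllipse(k);print(x[3]>=0,np.round(e[0],1),np.round(e[1],1),onz(P,*e[0],.084).round(4))
st,p,M=tool();print(np.round(st["joint_pos"],3));go([.501,.261,.23])
E
```

```text
[256.36591825 123.8886192 ]
False [501.  155.2] [26.8 42. ] [ 0.6204 -0.2143  0.084 ]
False [256.7 125. ] [66.  67.1] [0.5692 0.0039 0.084 ]
True [256.8 125.6] [46.  46.9] [0.5687 0.0036 0.084 ]
[-0.182  0.214 -0.149  1.208  0.     2.607]
shift mm [  78.7 -264.3  -24.3] t 7.15 tcp [ 0.5184 -0.0142  0.2056] tooly az deg -69.8 z [-0.001  0.    -1.   ]
```

View pics/w6.png

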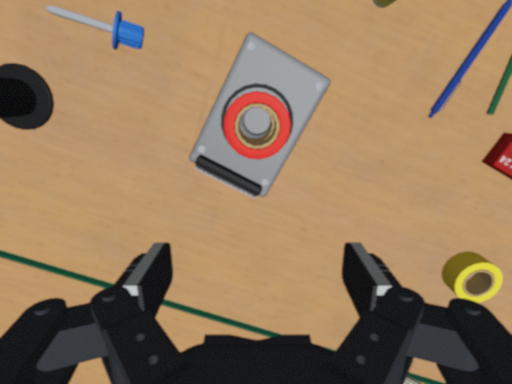

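The red roll sits centred on the white one at (257,125), 2 mm from the socket axis. The stand's foot is at (25,97). The small blue spindle at (125,30) lies on the desk and is a decoy. I'll swing the tool round on the way, which keeps joint 6 in range and the camera away from the grey box.

step_arm(moves=[[[0,-15,-5],[0,0,-0.12],85],[[0,-40,-15],[0,0,-0.24],85],[[0,-65,-25],[0,0,-0.36],85],[[0,-90,-30],[0,0,-0.48],85],[[0,-115,-30],[0,0,-0.6],85],[[0,-138,-30],[0,0,-0.72],85],[[0,-154,-30],[0,0,-0.84],85],[[0,-160,-30],[0,0,-0.96],85]])

```text
clock: 7.82
tcp_pos: [0.4619, 0.1381, 0.2343]
orientation: [-0.001, 0.789, 0.614, -0.002]
wrist_force: [-0.4, -0.1, 0.2]
finger_gap: 0.0849
grip_force: 0.0
```

step_arm(moves=[[[0,0,0],[0,0,-0.12],85],[[0,0,0],[0,0,-0.24],85],[[0,0,0],[0,0,-0.36],85],[[0,0,0],[0,0,-0.48],85],[[0,0,0],[0,0,-0.6],85],[[0,0,0],[0,0,-0.72],85],[[0,0,0],[0,0,-0.84],85],[[0,0,0],[0,0,-0.96],85]])

```text
clock: 8.48
tcp_pos: [0.4629, 0.1362, 0.2342]
orientation: [-0.002, 0.418, 0.908, -0.001]
wrist_force: [-0.5, 0.4, -0.3]
finger_gap: 0.0849
grip_force: 0.0
```

step_arm(moves=[[[0,0,0],[0,0,-0.12],85],[[0,0,0],[0,0,-0.24],85],[[0,0,0],[0,0,-0.36],85],[[0,0,0],[0,0,-0.48],85],[[0,0,0],[0,0,-0.6],85],[[0,0,0],[0,0,-0.72],85],[[0,0,0],[0,0,-0.84],85],[[0,0,0],[0,0,-0.96],85]])

```text
clock: 9.15
tcp_pos: [0.4629, 0.1362, 0.2342]
orientation: [-0.002, -0.049, 0.999, -0.0]
wrist_force: [0.2, -0.1, -0.2]
finger_gap: 0.0849
grip_force: 0.0
```

step_arm(moves=[[[0,0,0],[0,0,-0.12],85],[[0,0,0],[0,0,-0.24],85],[[0,0,0],[0,0,-0.36],85],[[0,0,0],[0,0,-0.48],85],[[0,0,0],[0,0,-0.6],85],[[0,0,0],[0,0,-0.72],85],[[0,0,0],[0,0,-0.84],85],[[0,0,0],[0,0,-0.84],85]])

```text
clock: 9.82
tcp_pos: [0.4628, 0.1362, 0.2343]
orientation: [-0.002, -0.45, 0.893, 0.001]
wrist_force: [1.1, -0.9, -0.8]
finger_gap: 0.0853
grip_force: 0.0
```

```bash
python3 - <<'E'
from wh import *
im,P=snap("wrist","w7");np.savez("w7",K=P["camera_matrix"],T=P["pose"])
print(proj(P,[.501,.261,.1]),[b for b in blobs(im,"blue",200)])
st,p,M=tool();print(np.round(st["joint_pos"],3));go([.501,.261,.236])
E
```

```text
[296.77332329 287.25197301] [([0, 169, 47, 87, 1759], [15.4, 222.6]), ([171, 224, 26, 25, 309], [181.8, 234.4]), ([446, 233, 54, 47, 1542], [476.3, 254.4]), ([277, 261, 40, 48, 1430], [296.8, 283.5])]
[ 0.119  0.136 -0.173  1.265  0.    -0.81 ]
shift mm [-122.9   44.1   -1.6] t 9.87 tcp [0.4628 0.1361 0.2346] tooly az deg 143.2 z [-0.003 -0.    -1.   ]
```

View pics/w7.png

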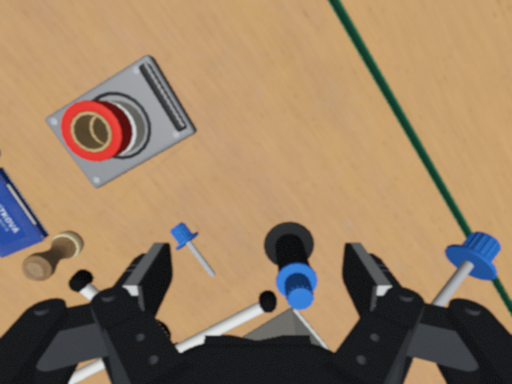

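The stand foot is at (289,244), with the collar and knob of the meant spindle at (297,283). The lying small decoy is at (182,234), the large one at (476,254), and a tripod leg ball at (268,300). I'll take a closer view for two-view heights.

step_arm(moves=[[[-20,15,5],[0,0,0],85],[[-50,30,15],[0,0,0],85],[[-80,42,20],[0,0,0],85],[[-100,44,20],[0,0,0],85],[[-100,44,20],[0,0,0],85],[[-100,44,20],[0,0,0],85]])

```text
clock: 10.37
tcp_pos: [0.4873, 0.2432, 0.2151]
orientation: [-0.001, -0.449, 0.894, 0.0]
wrist_force: [-0.0, -0.7, 0.0]
finger_gap: 0.085
grip_force: 0.0
```

```bash
python3 - <<'E'
from wh import *
im,P=snap("wrist","w8")
D=np.load("w7.npz");P7={"camera_matrix":D["K"],"pose":D["T"]};i7=cv2.imread("pics/w7.png")[...,::-1]
print(proj(P,[.501,.261,.1]),[b for b in blobs(im,"blue",200)])
go([.501,.261,.236])
T=np.array(P["pose"]);print(T[:3,3].round(3))
# bright knob top vs. shaded side: print hsv V histogram split
s,p,M=tool();a=im[:,:,::-1]
cs=[]
for q,src,PP in(("w7",i7,P7),("w8",im,P)):
    u,v=proj(PP,[.501,.261,.1]).astype(int);cs.append(cv2.resize(np.ascontiguousarray(src[max(v-60,0):v+60,max(u-60,0):u+60,::-1]),(390,390),interpolation=3));print(q,u-60,v-60)
cv2.imwrite("pics/c8.png",np.hstack(cs))
E
```

```text
[257.05709004 207.99242975] [([122, 152, 31, 29, 503], [135.3, 165.5]), ([436, 162, 62, 53, 2060], [470.1, 187.0]), ([235, 179, 47, 51, 1836], [258.2, 203.4])]
shift mm [-23.2  -0.1 -20.6] t 10.42 tcp [0.487  0.2425 0.2154] tooly az deg 143.3 z [-0.002 -0.001 -1.   ]
[0.442 0.182 0.358]
w7 236 227
w8 197 147
```

View pics/c8.png

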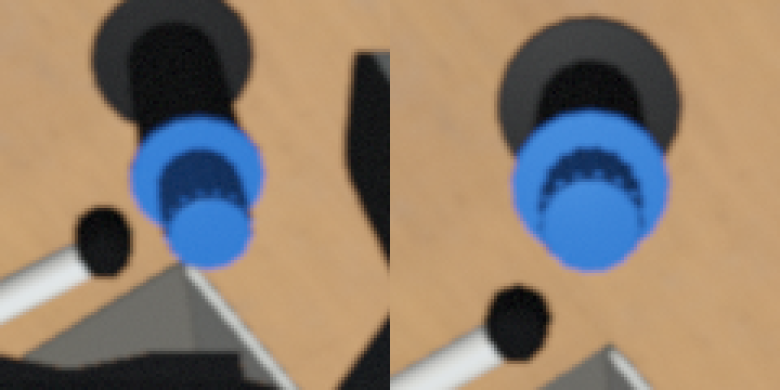

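The crops show the knob top centred at about (300.2,296.8) in w7 and (259.2,215.3) in w8, on the blue collar over the black tube.

```bash
python3 - <<'E'
from wh import *
P=imaging.camera_params("wrist");D=np.load("w7.npz");P7={"camera_matrix":D["K"],"pose":D["T"]}
p,e=cross(ray(P7,300.2,296.8),ray(P,259.2,215.3));print(p.round(4),e)
print(onz(P,259.2,215.3,.119),onz(P7,300.2,296.8,.119))
r=[np.linalg.norm(onz(P,259.2-16,215.3,.119)-onz(P,259.2+16,215.3,.119))];print("knob width",r)
print("foot",onz(P,197+(590-390)/3.25,147+105/3.25,.005))
print("box corner(px 265,257) at .1,.15,.2",[onz(P,265,254,z).round(3).tolist() for z in(.1,.15,.2)])
go([.4985,.262,.09])
E
```

```text
[0.4999 0.2621 0.1159] 0.00011087522764546415
[0.49908356 0.26108364 0.119     ] [0.49896836 0.25988752 0.119     ]
knob width [np.float64(0.027990061980146235)]
foot [0.49829707 0.26015572 0.005     ]
box corner(px 265,257) at .1,.15,.2 [[0.524, 0.304, 0.1], [0.508, 0.28, 0.15], [0.492, 0.256, 0.2]]
shift mm [-22.8   2.3 125.4] t 10.42 tcp [0.487  0.2425 0.2154] tooly az deg 143.3 z [-0.002 -0.001 -1.   ]
```

```bash
python3 - <<'E'
from wh import *
P=imaging.camera_params("wrist");T=imaging.camera_params("top")
print("box corner",cross(ray(P,265.3,253.2),ray(T,120.3,179)))
s,p,M=tool();c=cross(ray(P,265.3,253.2),ray(T,120.3,179))[0];print("rel to knob in tool",M.T@(c-[.499,.261,.119]))
go([.499,.261,.085])
E
```

```text
box corner (array([0.55097665, 0.34326506, 0.01373672]), np.float64(0.0029530917899378267))
rel to knob in tool [-0.0972483   0.00738955  0.10506014]
shift mm [-22.3   1.3 130.4] t 10.42 tcp [0.487  0.2425 0.2154] tooly az deg 143.3 z [-0.002 -0.001 -1.   ]
```

Knob at (0.499,0.261), width 28.0 mm, top about 0.117, so all agree. The box edge is 97 mm off. Going down onto the knob.

step_arm(moves=[[[-10,1,10],[0,0,0],85],[[-20,1,30],[0,0,0],85],[[-22,1,60],[0,0,0],85],[[-22,1,90],[0,0,0],85],[[-22,1,110],[0,0,0],85],[[-22,1,120],[0,0,0],85],[[-22,1,122],[0,0,0],85],[[-22,1,122],[0,0,0],85]], grip_force=60)

```text
clock: 11.08
tcp_pos: [0.4997, 0.2602, 0.0944]
orientation: [-0.0, -0.448, 0.894, 0.0]
wrist_force: [0.9, -0.3, 1.0]
finger_gap: 0.0854
grip_force: 0.0
```

step_arm(moves=[[[0,0,0],[0,0,0],60],[[0,0,0],[0,0,0],40],[[0,0,0],[0,0,0],20],[[0,0,0],[0,0,0],20],[[0,0,0],[0,0,0],20],[[0,0,0],[0,0,0],20],[[0,0,0],[0,0,0],20],[[0,0,0],[0,0,0],20]])

```text
clock: 11.75
tcp_pos: [0.5004, 0.2609, 0.0959]
orientation: [0.001, -0.449, 0.894, -0.0]
wrist_force: [-0.3, 0.5, 6.1]
finger_gap: 0.0258
grip_force: 58.9
```

step_arm(moves=[[[0,0,-8],[0,0,0],20],[[0,0,-24],[0,0,0],20],[[0,0,-44],[0,0,0],20],[[0,0,-66],[0,0,0],20],[[0,0,-90],[0,0,0],20],[[0,0,-115],[0,0,0],20],[[0,0,-130],[0,0,0],20],[[0,0,-130],[0,0,0],20]])

```text
clock: 12.42
tcp_pos: [0.5015, 0.2612, 0.2288]
orientation: [0.003, -0.449, 0.894, -0.0]
wrist_force: [1.1, 0.1, -1.2]
finger_gap: 0.026
grip_force: 59.0
```

```bash
python3 - <<'E'
from wh import *
s,p,M=tool();print(s["wrist_force"],s["finger_gap"],np.round(s["joint_pos"],2))
go([.5695,.0035,.226])
E
```

```text
[ 1.11700854  0.13741371 -1.21654689] 0.026025974044643966 [ 0.34  0.29  0.01  1.28 -0.   -0.59]
shift mm [ 166.2 -208.4    2.7] t 12.42 tcp [0.5015 0.2612 0.2288] tooly az deg 143.4 z [ 0.006  0.002 -1.   ]
```

step_arm(moves=[[[15,-20,0],[0,0,0],20],[[40,-50,0],[0,0,0],20],[[64,-80,0],[0,0,0],20],[[88,-110,0],[0,0,0],20],[[112,-140,0],[0,0,0],20],[[136,-170,0],[0,0,0],20],[[155,-195,0],[0,0,0],20],[[166,-208,0],[0,0,0],20]])

```text
clock: 13.08
tcp_pos: [0.5678, -0.0003, 0.2232]
orientation: [-0.001, -0.448, 0.894, -0.0]
wrist_force: [0.1, 0.5, -1.0]
finger_gap: 0.026
grip_force: 59.2
```

step_arm(moves=[[[0,0,10],[0,0,0],20],[[0,0,10],[0,0,0],20],[[0,0,10],[0,0,0],20],[[0,0,10],[0,0,0],20]])

```text
clock: 13.42
tcp_pos: [0.5668, 0.0044, 0.2141]
orientation: [-0.001, -0.45, 0.893, 0.001]
wrist_force: [1.0, -0.5, -0.3]
finger_gap: 0.0262
grip_force: 59.2
```

```bash
python3 - <<'E'
from wh import *
s,p,M=tool();print(np.round(s["joint_pos"],2))
go([.5695,.0035,.226])
im,P=snap("wrist","w9");print("pred tip px",proj(P,p-[0,0,.087]),"red top px",proj(P,[.569,.0038,.084]))
sc,S=snap("scene","s9");u=proj(S,p-[0,0,.05]).astype(int);print("scene",u,"pred tip",proj(S,p-[0,0,.087]),"red top",proj(S,[.569,.0038,.084]))
c=cv2.resize(sc[u[1]-45:u[1]+45,u[0]-40:u[0]+40],(400,450),interpolation=3)
o=np.hstack([cv2.resize(im[80:384,106:406],(395,400)),c[:400]])
cv2.imwrite("pics/c9.png",o[...,::-1])
E
```

```text
[-0.13  0.3  -0.01  1.26  0.   -1.07]
shift mm [ -0.9  -2.7 -11.9] t 13.42 tcp [0.5668 0.0044 0.2141] tooly az deg 143.4 z [-0.002  0.    -1.   ]
pred tip px [257.47444906 194.51209202] red top px [255.08278914 181.12686907]
scene [235 176] pred tip [236.25406371 185.48794455] red top [236.25470467 195.13839729]
```

View pics/c9.png

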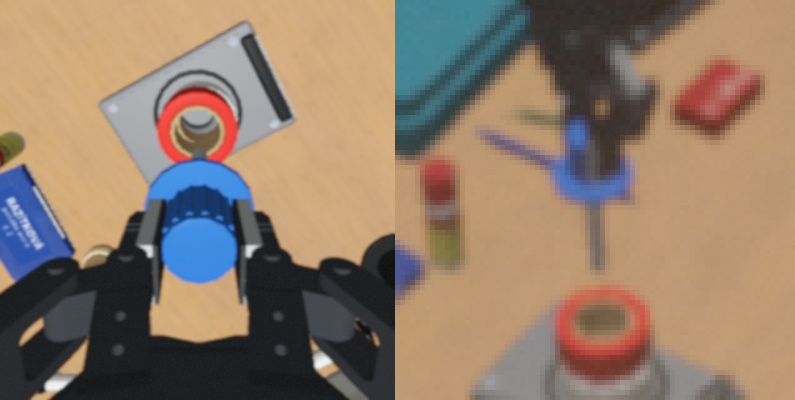

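The spindle hangs upright over the rolls: tip at scene (235,185), wrist (258,190), both as predicted. Inserting.

step_arm(moves=[[[-1,-3.5,8],[0,0,0],20],[[-1,-3.5,24],[0,0,0],20],[[-1,-3.5,44],[0,0,0],20],[[-1,-3.5,62],[0,0,0],20],[[-1,-3.5,78],[0,0,0],20],[[-1,-3.5,92],[0,0,0],20],[[-1,-3.5,103],[0,0,0],20],[[-1,-3.5,108],[0,0,0],20]])

```text
clock: 14.18
tcp_pos: [0.5701, 0.0025, 0.1049]
orientation: [-0.001, -0.449, 0.893, 0.001]
wrist_force: [-0.1, 0.2, -0.8]
finger_gap: 0.0262
grip_force: 59.2
```

step_arm(moves=[[[0,0,3],[0,0,0],20],[[0,0,6],[0,0,0],20],[[0,0,8],[0,0,0],20],[[0,0,8.5],[0,0,0],20],[[0,0,8.5],[0,0,0],20],[[0,0,8.5],[0,0,0],20]])

```text
clock: 14.68
tcp_pos: [0.5714, 0.0019, 0.0988]
orientation: [0.0, -0.449, 0.894, -0.0]
wrist_force: [-0.4, 0.0, -1.3]
finger_gap: 0.0258
grip_force: 59.2
```

step_arm(moves=[[[0,0,1],[0,0,0],20],[[0,0,2],[0,0,0],20],[[0,0,2],[0,0,0],20],[[0,0,2],[0,0,0],20]])

```text
clock: 15.02
tcp_pos: [0.5709, 0.0019, 0.0962]
orientation: [-0.0, -0.449, 0.894, -0.0]
wrist_force: [-0.8, 0.2, -0.2]
finger_gap: 0.0264
grip_force: 59.2
```

step_arm(moves=[[[0,0,0],[0,0,0],45],[[0,0,0],[0,0,0],60],[[0,0,0],[0,0,0],85],[[0,0,0],[0,0,0],85],[[0,0,0],[0,0,0],85],[[0,0,0],[0,0,0],85],[[0,0,0],[0,0,0],85],[[0,0,-10],[0,0,0],85]])

```text
clock: 15.68
tcp_pos: [0.5696, 0.0021, 0.1048]
orientation: [-0.001, -0.449, 0.894, 0.001]
wrist_force: [-0.5, 0.1, 0.7]
finger_gap: 0.0853
grip_force: 0.0
```

step_arm(moves=[[[0,0,-20],[0,0,0],85],[[0,0,-50],[0,0,0],85],[[0,0,-85],[0,0,0],85],[[0,0,-115],[0,0,0],85],[[0,0,-130],[0,0,0],85],[[0,0,-130],[0,0,0],85]])

```text
clock: 16.18
tcp_pos: [0.5733, 0.0017, 0.2419]
orientation: [0.004, -0.449, 0.894, -0.003]
wrist_force: [1.2, 0.2, 0.4]
finger_gap: 0.0845
grip_force: 0.0
```

```bash
python3 - <<'E'
from wh import *
s,p,M=tool();print(s["wrist_force"],p)
im,P=snap("wrist","w10");sc,S=snap("scene","s10")
print([b for b in blobs(im,"blue",600)]);print("pred knob top",proj(P,[.57,.003,.119]))
u=proj(S,[.57,.003,.06]).astype(int);print("scene",u,"pred knob top",proj(S,[.57,.003,.119]),"collar top",proj(S,[.57,.003,.089]),[b for b in blobs(sc,"blue",50)])
c=cv2.resize(sc[u[1]-45:u[1]+35,u[0]-40:u[0]+40],(400,400),interpolation=3)
cv2.imwrite("pics/c10.png",np.hstack([cv2.resize(im[80:384,106:406],(395,400)),c])[...,::-1])
E
```

```text
[1.24498623 0.16138165 0.39484273] [0.57330552 0.00166308 0.24188359]
[([239, 152, 43, 43, 1468], [260.0, 172.9]), ([94, 197, 67, 71, 2299], [127.3, 229.0])]
pred knob top [262.25630233 180.91513237]
scene [236 200] pred knob top [235.62779983 186.78786946] collar top [236.01957412 193.73819966] [([167, 177, 32, 19, 221], [183.2, 185.6]), ([229, 191, 13, 7, 51], [234.9, 194.6]), ([249, 339, 22, 23, 238], [260.5, 351.8])]
```

View pics/c10.png

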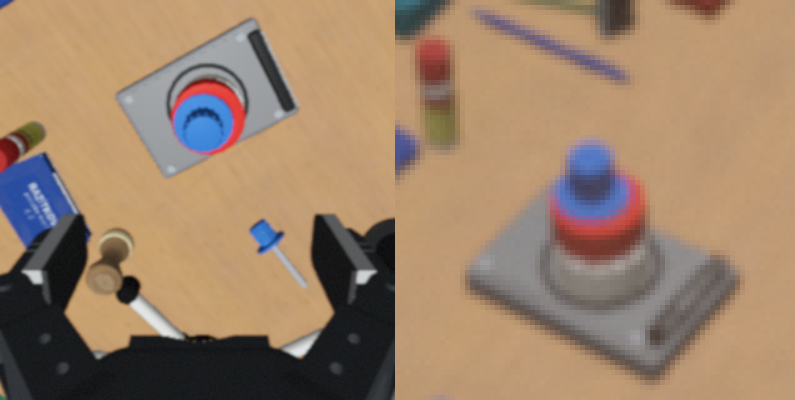

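The stack is seated: collar flush on the red roll, and the knob top at scene (234,187) and wrist (260,179), both within 3 px of the home prediction. The gripper is clear.

```bash
python3 -c "
from workcell import env
print(env.hand_in())"
```

```text
the job is handed in; nothing more can be done
None
```

I handed in the job at about 16 s on the robot's clock: the red roll lies on the white roll, and the spindle is through both with its collar on the red roll and the gripper clear. The last pictures agreed with this, but the hand-in gave back no verdict.

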